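Seat the keyed tube block in the bench shaker and latch it

TASK

Lift the aluminium tube block off its blue dock by its black grip, set it in the shaker's well with its red dot on the same side as the red dot on the well's rim, and shuffle it about under light pressure until the key underneath falls into the slot and the block sits fully down; press gently throughout and never force it. Then let go of it and push the red latch knob all the way towards the block, so that the bolt locks over the block's edge. Leave the beaker, the specimen cup and the timer where they stand.

Things in the scene. Friction and masses are not known exactly. Their poses are not given: they have to be found in the camera images.
- block: Loose aluminium tube block, 70 (x) x 60 (y) x 40 (z) mm, about 0.22 kg, two rows of dark tube holes on top, a red dot on top at its +x end. Origin: centre of the underside of the aluminium body (not of the key); z up. It starts on the dock.
- block_grip (a point): Point on the block's black upright grip plate, on its centre, 68 mm above the block's origin. The plate is 14 mm thick (y), 40 mm long (x), from 40 to 85 mm above the origin (the lowest 4 mm a slightly wider foot): pinch it across its 14 mm. Axes as the block's.
- block_key (a point): Centre of the lower face of the steel key under the block: 34 (x) x 16 (y) mm, sticking 6 mm out below the underside, centred 8 mm from the block's origin towards +x, so it fits one way round only.
- dock: Fixed blue plastic dock, 90 x 96 mm; two rails along x carry the block's underside 12 mm above the bench, the key hanging between them. Origin: centre of its underside.
- shaker: Fixed white bench shaker, 60 mm high, from x = -85 to 60 mm and y = -115 to 56 mm about its origin, which lies on the bench under the centre of the well; z up. The well is a rectangular pocket open at the top, 86 (x) x 76 (y) mm: the block is loose in it. A red dot on the rim marks the +x side, where the block's red dot belongs.
- well_floor (a point): Centre of the well, 26 mm over the bench, at the top of the dark carrier plate. The plate's through slot, 37 (x) x 19 (y) mm, stays parallel to the shaker; its centre lies 8 mm towards +x of here plus 4.5 mm in an unknown direction (plate parked anywhere on its orbit, brake on). Block origin 32 mm over the bench: key rides on the plate; 26 mm: fully seated, 6 mm proud.
- latch_knob (a point): Centre of the top of the red latch knob, an upright post 16 mm in diameter and 27 mm tall on a steel bolt; top 102 mm, foot 75 mm above the bench. Grey guide cheeks beside the bolt reach 77 mm high and 23 mm either side of it in x. Latch open: at x = 0, y = -82 mm in the shaker's frame.
- latch (a joint): Travel of the latch bolt along the shaker's +y, towards the well: 0 open, 0.030 m fully locked, about 1.5 N of friction; it stays where it is left. Locked, the bolt lies 2 mm above the seated block's edge; a block that is not seated stands in its way. Starts between 0 and 0.004.
- beaker: Clear beaker, 54 mm in diameter, 69 mm tall, a bystander. Origin: centre of its underside.
- specimen_cup: Specimen cup with a red lid, 72 mm in diameter, 76 mm tall, a bystander. Origin: centre of its underside.
- timer: White bench timer, 68 x 68 x 20 mm, a bystander. Origin: centre of its underside.
Mind the look-alikes: they are no part of the job. What is shaped like the shaker but brown is not meant.

How it is judged:
By the outcome, as a careful person would: the job done as asked, in the order asked, and still so for the second after the job is handed in, with the robot touching nothing.
It also fails if it takes over 56 s, if anything falls off the work surface, if the arm or the gripper's body presses on something with over 40 N, if the wrist force passes 120 N, or if a joint passes its speed limit or range.

ROBOT

A 6-joint arm with a two-finger parallel gripper is mounted at the origin on a cart in front of the work surface, level with it; the furniture and walls round the work are solid. World frame = base frame: x ahead of the robot, y to its left, z up, the work surface at z = 0. Lengths are in mm, angles in rad, forces in N, time in s.
With the tool pointing down it reaches from about 325 to 850 mm from the base axis. Payload 15.5 kg.
Tool frame: the origin (TCP) lies on the centre line of the jaws, within the pads' length; the fingertips stand 25 mm ahead of it and the grasp point (between the pads) lies 6 mm ahead of it (bot.nose_length is the distance from the TCP to the fingertips, in mm); z points along the fingers, y is the line along which they close (so a half turn about z gives the same grasp; the last joint's range is limited). The gripper opens to 91 mm and grips with 3 to 60 N. Pads are 32 mm wide; open, the fingers measure 118 mm over their backs; the gripper's body (76 mm by 178 mm) begins 60 mm behind the grasp point.
Start: joints at [1.145, 0.494, 1.345, -0, 1.302, -0.096], TCP at [202.404, 591.32, 238.915] pointing down, gripper open.
Joint ranges: [-2.91, 2.91], [-0.82, 2.16], [0.22, 2.67], [-1.22, 4.37], [0.12, 2.79], [-3.08, 3.08]. Speed limits (rad/s): [1.89, 1.89, 2.57, 3.01, 3.01, 3.01].

INTERFACE

Orientations are given as a unit quaternion [x, y, z, w].
In Python, from bench import bot gives the robot as it stands.
- The arm moves only by the tool play_rows, never from a script. Its argument "moves" is one flat list of numbers, 5 for each row, row after row: the finger opening in m, from 0 to 0.0912, then the shift along the tool's x, y, z in m, then the turn about the tool's z in rad. In form: [hand, dx, dy, dz, turn, hand, dx, dy, dz, turn, ...]. A call has 1 to 20 rows; each row is the pose to reach, as a shift and turn from the pose commanded when the call began, along the tool's axes at that moment; what a row does not reach only later rows make up. A row lasts 1/8 s, in which the tool goes at most 62.5 mm and 10.7 degrees, less where a joint would pass 70% of its speed; a pose out of reach is approached as far as the arm can. A call with a gripper value outside its range is refused whole. The fingers move at their own pace and stop on an object; "grip_force" is the grip in N (left out, the last holds). Time passes only in rows, so rows that repeat a pose let the fingers close. It gives the time, the measured TCP pose, the force, the opening and the grip force at its end, in the units of the state.
- bot.get_obs(): the state, without advancing time (a new reading comes with each control period).
- bot.get_image(name): name is "scene" or "side" or "wrist"; returns a dict with "image" (480x640x3 uint8, red, green, blue), "intrinsics" (3x3 intrinsics, pixels), "k1" (the pictures are not rectified: a ray, as slopes to the right and down, at radius r is drawn at 1 + k1 r^2 times it, then the intrinsics apply), "R" (3x3) and "t" (3): a world point X has camera coordinates R X + t; the wrist camera has in their place "mount" (4x4, takes a point from camera to tool coordinates, whose origin is the TCP and whose axes are the flange's). Camera axes: x right, y down, z forward; pixel columns grow to the right and rows downward; lengths in mm; the calibration is good to about 2 mm. A picture is of the moment at which its call begins: read the wrist's pose just before it. There is no depth.
- bot.job_done(): hands the job in; it is judged then, once.
Trained networks look in a picture, given as the dict that the camera call returned (one of the last four; its "shot" number tells which), for a name from the list of things; names that differ only in an ending like _2 or _b are one class to them, and where a whole thing is asked for, a point or a joint stands for the part that bears it (a point fixed in the world has none). Each returns a list of dicts, best first, with "score" (0 to 1); they miss things now and then, are a little off and sometimes report something else, mostly with a low value. They report only what shows in the picture. A call takes as long as a camera call. They do not tell look-alikes from the thing itself.
- bot.find_in(query, picture): "position" ([column, row] in pixels, amid what is visible of it).
- bot.silhouettes(query, picture): "mask" (480x640 bool, what is visible of it) and "position" ([column, row] in pixels, amid what is visible of it).
The state is a dict: "time": time; "joints": joint angles; "qvel": joint speeds; "tau": joint torques, N m; "eef_pos": TCP position; "tool_rot": TCP orientation; "force": force on the tool from outside, world axes, zero at the start; "moment": the same for the moment, N m; "width": finger opening in mm; "gripper_force": force on a finger pad.
Only numpy, scipy, OpenCV 4.12 (cv2) and the standard library are available. Lean on these libraries where they do the work, as an engineer would, in place of code of your own. Each camera call takes 0.05 s, during which the arm holds its last target. There are 200 camera calls.

## Working session

There is one attempt and no reset: what is moved stays moved. The work goes in short steps, Python scripts to look and compute and a tool call to move; the robot and the scene stay as the last step left them, time stands still between calls to the robot, and variables do not carry over. Pictures are saved under pics/ and viewed, at most 10 in all, crops included, and the job is handed in when it is done.

Besides the shell and the picture viewer there is one more tool, called after ">>>" by a JSON object that holds its "method" and its "body", one argument or row to a line. play_rows: Moves the arm, as the interface text tells. Its arguments: {"type":"object","properties":{"moves":{"type":"array","items":{"type":"number"}},"grip_force":{"type":"number"}},"required":["moves"]}

```bash
ls; mkdir -p pics
cat > h.py <<'E'
import numpy as np, cv2
from bench import bot
from scipy.spatial.transform import Rotation as Ro
def shot(n):
    o=bot.get_obs(); p=bot.get_image(n)
    if 'mount' in p:
        M=np.array(p['mount']); T=np.eye(4); T[:3,:3]=Ro.from_quat(o['tool_rot']).as_matrix(); T[:3,3]=o['eef_pos']
        W=T@M; p['R']=W[:3,:3].T; p['t']=-W[:3,:3].T@W[:3,3]
    return p
def ray(p,px):
    K=np.array(p['intrinsics']); d=(np.array(px,float)-K[:2,2])/[K[0,0],K[1,1]]; s=d.copy()
    for _ in range(20): s=d/(1+p['k1']*(s@s))
    R=np.array(p['R']); return -R.T@np.array(p['t']), R.T@np.array([s[0],s[1],1])
def onz(p,px,z):
    c,v=ray(p,px); return c+v*(z-c[2])/v[2]
def proj(p,X):
    q=np.array(p['R'])@np.array(X,float)+np.array(p['t']); s=q[:2]/q[2]; s=s*(1+p['k1']*(s@s))
    K=np.array(p['intrinsics']); return s*[K[0,0],K[1,1]]+K[:2,2]
def save(p,name,box=None,k=1):
    im=p['image'][:,:,::-1]
    if box: im=im[box[1]:box[3],box[0]:box[2]]
    cv2.imwrite('pics/'+name,cv2.resize(im,None,fx=k,fy=k,interpolation=cv2.INTER_CUBIC))
E
python3 - <<'E'
from h import *
S={n:shot(n) for n in('scene','side','wrist')}
im=[S[n]['image'] for n in S]
for n in ('scene','side'): save(S[n],n+'0.png',None,1.25)
hz={'block':32,'block_grip':80,'dock':10,'shaker':60,'latch_knob':90,'beaker':35,'specimen_cup':40,'timer':20}
for n in S:
    p=S[n]
    for q in hz:
        for r in bot.find_in(q,p)[:3]: print(n,q,round(r['score'],2),np.round(r['position']),onz(p,r['position'],hz[q]).round())
print(bot.get_obs()['tool_rot'])
E
```

```text
pics
scene block 0.71 [240. 240.] [461. 151.  32.]
scene block 0.44 [304. 212.] [677.  32.  32.]
scene block_grip 0.65 [240. 240.] [424. 114.  80.]
scene dock 0.77 [243. 251.] [440. 127.  10.]
scene shaker 0.7 [342. 293.] [ 388. -251.   60.]
scene shaker 0.64 [490. 352.] [ 387. -658.   60.]
scene latch_knob 0.75 [512. 340.] [ 423. -695.   90.]
scene latch_knob 0.66 [359. 287.] [ 405. -294.   90.]
scene beaker 0.65 [202. 195.] [591. 404.  35.]
scene specimen_cup 0.96 [308. 212.] [677.  20.  40.]
scene specimen_cup 0.56 [239. 242.] [445. 140.  40.]
scene timer 0.54 [239. 241.] [464. 158.  20.]
side block 0.18 [309. 363.] [588. 404.  32.]
side block_grip 0.55 [354. 299.] [456. 195.  80.]
side dock 0.52 [359. 314.] [437. 174.  10.]
side shaker 0.8 [349. 194.] [ 417. -587.   60.]
side shaker 0.69 [363. 239.] [ 395. -192.   60.]
side latch_knob 0.57 [342. 180.] [ 443. -666.   90.]
side latch_knob 0.44 [356. 227.] [ 415. -232.   90.]
side beaker 0.78 [310. 362.] [584. 407.  35.]
side specimen_cup 0.75 [286. 279.] [659.  20.  40.]
side timer 0.59 [356. 242.] [ 412. -248.   20.]
side timer 0.49 [327. 224.] [ 515. -396.   20.]
[ 1.64133649e-01  9.86438110e-01 -1.09780569e-05  1.07782935e-05]
```

View pics/scene0.png

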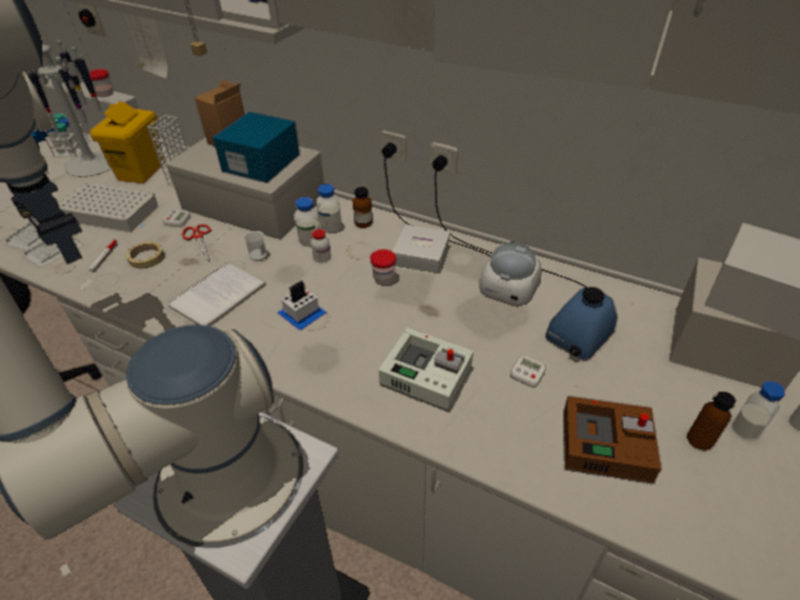

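View pics/side0.png

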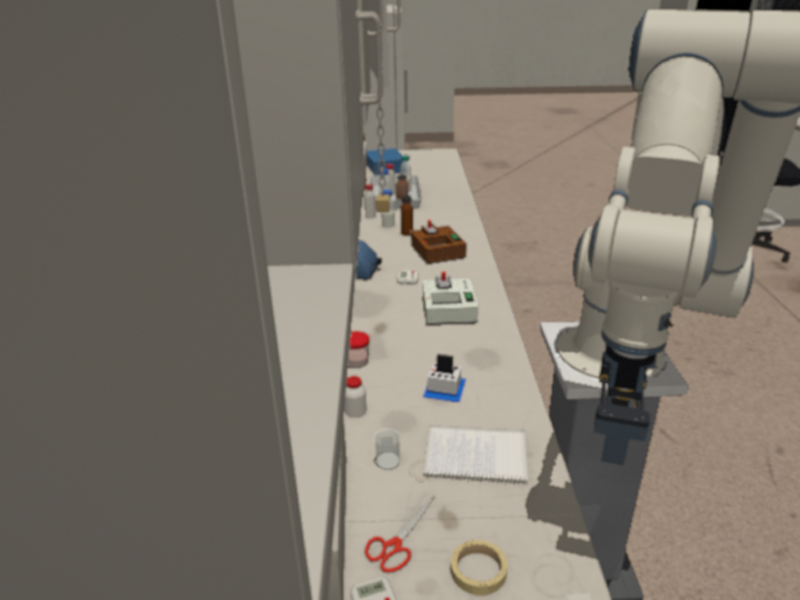

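The scene camera shows the block with its black grip on the blue dock at (240,240) and the white shaker at (342,293). The side camera shows them at about (355,305) and (360,240). Look-alikes:
- **Shaker:** the brown one at scene (490,352).
- **Latch knob:** the brown unit's red knob at (512,340); the right one is at (360,285).
- **Timer:** a second white/red unit at upper left, about (142,173).
- **Specimen cup:** the red-capped bottle at (256,195).

I choose the white shaker and the block on the blue dock.

```bash
cat >> h.py <<'E'
def rel(target,yaw=None):
    """shift in tool axes to world target; yaw = wanted world angle of tool y (mod pi)"""
    o=bot.get_obs(); R=Ro.from_quat(o['tool_rot']).as_matrix()
    d=R.T@(np.array(target)-o['eef_pos'])/1000
    ty=np.arctan2(R[1,1],R[0,1]); out=[d.round(4).tolist()]
    if yaw is not None:
        t=-(yaw-ty); out.append(round((t+np.pi/2)%np.pi-np.pi/2,4))
    return out
E
python3 - <<'E'
from h import *
p=shot('wrist'); print(np.round(p['mount'],2)); print(p['k1'],p['intrinsics'])
print(rel([400,150,280],np.pi/2)); o=bot.get_obs(); print(o['time'],o['joints'],o['width'])
p=shot('scene'); save(p,'crop.png',(210,210,390,345),4)
E
```

```text
[[  -0.     -0.96   -0.29   83.69]
 [   1.     -0.     -0.     -1.22]
 [   0.     -0.29    0.96 -144.97]
 [   0.      0.      0.      1.  ]]
-0.01918475137685853 [[363.98665489   0.         312.36795242]
 [  0.         363.98665489 242.4182958 ]
 [  0.           0.           1.        ]]
[[-0.3299, -0.3536, -0.0411], np.float64(-0.3298)]
1.4 [ 1.14552215e+00  4.93610241e-01  1.34550835e+00 -1.59666339e-05
  1.30247800e+00 -9.54944292e-02] 91.22998574664967
```

View pics/crop.png

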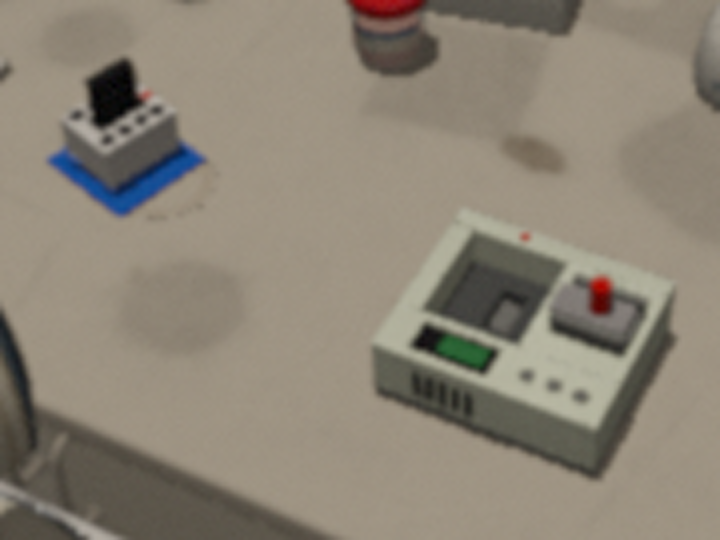

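The crop confirms the choice. The block's red dot is on its far side (scene px ~(246,234)), and the rim dot is on the shaker's far side (~(341,269)). The slot lies at the near-right of the well.

>>> {"method": "play_rows", "body": {
  "moves": [0.0912,-0.06,-0.06,-0.02,-0.1,0.0912,-0.11,-0.1,-0.02,-0.2,0.0912,-0.16,-0.145,0,-0.33,0.0912,-0.2,-0.185,0,-0.33,0.0912,-0.25,-0.23,0,-0.33,0.0912,-0.3,-0.27,0,-0.33,0.0912,-0.35,-0.32,-0.01,-0.33,0.0912,-0.368,-0.34,-0.011,-0.33,0.0912,-0.368,-0.34,-0.011,-0.33]
}}

```text
time: 2.58
eef_pos: [442.2, 147.3, 250.4]
tool_rot: [0.002, 1.0, -0.0, 0.001]
force: [-0.4, 1.3, 0.2]
width: 91.2
gripper_force: 0.0
```

Run:
```python
from h import *
print(bot.get_obs()['eef_pos'],bot.get_obs()['time'])
p=shot('wrist'); save(p,'w1.png',None,1.25)
for q,z in (('block',32),('block_grip',97),('dock',10)):
    for r in bot.silhouettes(q,p)[:2]:
        m=r['mask'].astype(np.uint8); rc=cv2.minAreaRect(cv2.findNonZero(m))
        print(q,round(r['score'],2),np.round(r['position']),onz(p,r['position'],z).round(1),np.round(cv2.boxPoints(rc)).tolist())
hsv=cv2.cvtColor(p['image'],cv2.COLOR_RGB2HSV)
m=((hsv[...,0]<8)|(hsv[...,0]>172))&(hsv[...,1]>150)&(hsv[...,2]>80)
n,_,st,c=cv2.connectedComponentsWithStats(m.astype(np.uint8))
for i in range(1,n):
    if st[i,4]>5: print('red',st[i,4],c[i].round(1),onz(p,c[i],52).round(1))
```

```text
[442.24010386 147.29570899 250.36104695] 2.575
block 0.79 [307. 222.] [447.5 140.5  32. ] [[268.0, 251.0], [290.0, 178.0], [350.0, 196.0], [328.0, 269.0]]
block_grip 0.61 [307. 224.] [433. 142.  97.] [[268.0, 250.0], [290.0, 177.0], [350.0, 196.0], [328.0, 268.0]]
dock 0.79 [285. 194.] [422.1 117.   10. ] [[254.0, 240.0], [275.0, 162.0], [360.0, 185.0], [339.0, 263.0]]
red 1451 [203.8 412.6] [668.8  19.1  52. ]
```

View pics/w1.png

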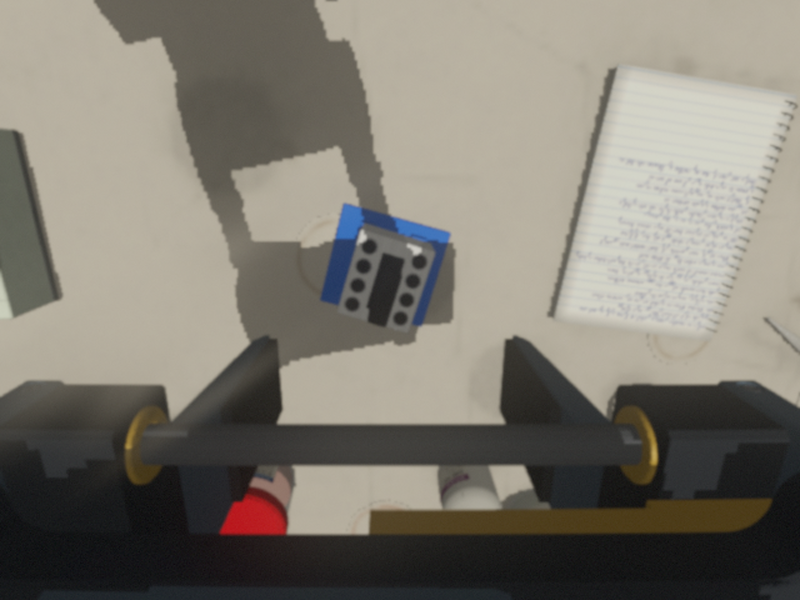

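The wrist view shows the block near (307,222) at 640 px scale, turned about -17°. Its red dot is hidden behind the grip. I'll fit the pose by matching the model outline to the mask.

```bash
cat >> h.py <<'E'
from scipy.optimize import minimize
def box(x0,x1,y0,y1,z0,z1): return np.array([[x,y,z] for x in(x0,x1) for y in(y0,y1) for z in(z0,z1)],float)
def render(p,v,parts):
    m=np.zeros((480,640),np.uint8); c,s=np.cos(v[2]),np.sin(v[2]); R=np.array([[c,-s,0],[s,c,0],[0,0,1]])
    for b in parts:
        q=np.array([proj(p,R@k+[v[0],v[1],0]) for k in b])
        cv2.fillConvexPoly(m,cv2.convexHull(np.round(q*16).astype(np.int32)),1,shift=4)
    return m>0
def fit(p,mask,v0,parts):
    f=lambda v:-(lambda a:(a&mask).sum()/(a|mask).sum())(render(p,[v[0],v[1],v[2]/50],parts))
    v0=np.array([v0[0],v0[1],v0[2]*50]); S=np.vstack([v0,v0+[8,0,0],v0+[0,8,0],v0+[0,0,8]])
    r=minimize(f,v0,method='Nelder-Mead',options=dict(initial_simplex=S,xatol=.05,fatol=1e-5)); return [r.x[0],r.x[1],r.x[2]/50],-r.fun
E
python3 - <<'E'
from h import *
B=[box(-35,35,-30,30,12,52),box(-20,20,-7,7,52,97)]
for n in('wrist','scene'):
    p=shot(n); m=bot.silhouettes('block',p)[0]['mask']
    for v0 in([447,140,-.29],[452,146,-.25]):
        v,s=fit(p,m,v0,B); print(n,np.round(v,3),round(s,3))
    if n=='wrist':
        d=p['image'].max(2)<45; 
        mm=cv2.morphologyEx((d&m).astype(np.uint8),cv2.MORPH_OPEN,np.ones((9,9)))>0
        print('plate',mm.sum(),fit(p,mm,v,[B[1]]))
print(rel([v[0],v[1],250],np.pi/2+v[2]))
E
```

```text
wrist [ 4.46454e+02  1.41471e+02 -3.23000e-01] 0.967
wrist [ 4.46831e+02  1.41644e+02 -3.22000e-01] 0.967
plate 720 ([np.float64(444.5744862682295), np.float64(140.97310429313734), np.float64(-0.21134938454002444)], np.float64(0.7321063394683026))
scene [ 4.53739e+02  1.43680e+02 -2.92000e-01] 0.886
scene [ 4.53486e+02  1.43209e+02 -1.51000e-01] 0.878
[[-0.0135, -0.0083, -0.0001], np.float64(0.1529)]
```

>>> {"method": "play_rows", "body": {
  "moves": [0.0912,-0.003,-0.004,0.04,0.15,0.0912,-0.005,-0.006,0.08,0.28,0.0912,-0.005,-0.006,0.1,0.28,0.0912,-0.005,-0.006,0.1,0.28]
}}

```text
time: 3.48
eef_pos: [444.5, 144.9, 148.9]
tool_rot: [0.139, 0.99, -0.0, -0.001]
force: [0.4, 0.3, -0.0]
width: 91.3
gripper_force: 0.0
```

Run:
```python
from h import *
B=[box(-35,35,-30,30,12,52),box(-20,20,-7,7,52,97)]
o=bot.get_obs(); print(o['eef_pos'],o['time'])
p=shot('wrist'); r=bot.silhouettes('block',p)[0]; m=r['mask']; v,s=fit(p,m,[447,141,-.28],B); print(np.round(v,3),s)
r=bot.silhouettes('dock',p); print([ (round(x['score'],2),np.round(cv2.boxPoints(cv2.minAreaRect(cv2.findNonZero(x['mask'].astype(np.uint8))))).tolist()) for x in r])
q=dict(p); im=p['image'].copy(); e=render(p,v,B); c,_=cv2.findContours(e.astype(np.uint8),0,2); cv2.drawContours(im,c,-1,(255,0,0),1)
c,_=cv2.findContours(render(p,v,B[1:]).astype(np.uint8),0,2); cv2.drawContours(im,c,-1,(0,255,0),1)
q['image']=im; save(q,'w2.png',None,1.25)
print(rel([v[0],v[1],75],np.pi/2+v[2]))
```

```text
[444.49450434 144.86316193 148.93532166] 3.475
[ 4.47173e+02  1.41817e+02 -3.08000e-01] 0.9557302886686773
[(0.68, [[249.0, 288.0], [249.0, 184.0], [368.0, 184.0], [368.0, 288.0]])]
[[-0.002, -0.0026, 0.0758], np.float64(0.0285)]
```

View pics/w2.png

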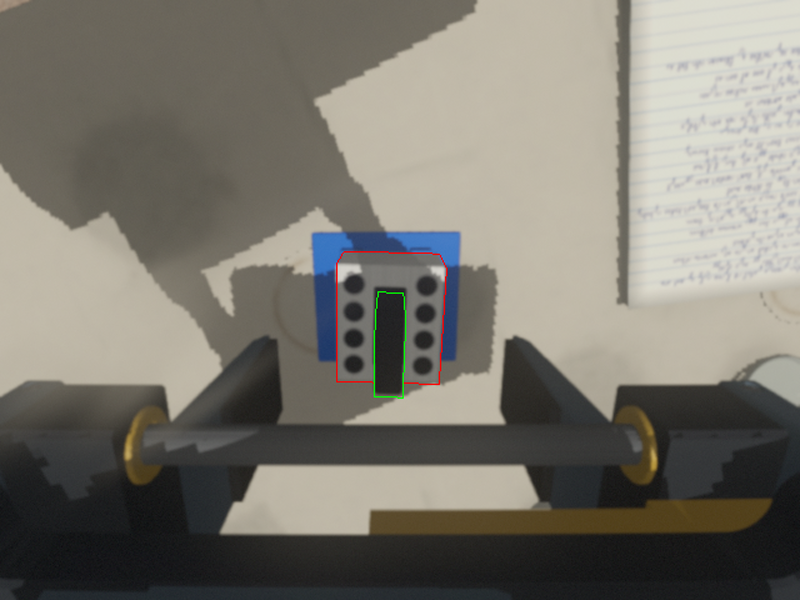

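The model outline (red and green) matches the block at about (390,320) in the 800 px view, and it is square to the gripper. Before lifting, I'll look into the well with an empty hand to find the slot.

>>> {"method": "play_rows", "body": {
  "moves": [0.0912,-0.009,-0.057,-0.03,-0.1,0.0912,-0.018,-0.115,-0.051,-0.2,0.0912,-0.027,-0.173,-0.051,-0.28,0.0912,-0.036,-0.231,-0.051,-0.28,0.0912,-0.044,-0.289,-0.051,-0.28,0.0912,-0.051,-0.339,-0.051,-0.28,0.0912,-0.051,-0.339,-0.051,-0.28,0.0912,-0.051,-0.339,-0.051,-0.28]
}}

```text
time: 4.62
eef_pos: [400.9, -195.2, 201.5]
tool_rot: [0.0, 1.0, -0.0, 0.0]
force: [-0.4, -0.0, 0.5]
width: 90.9
gripper_force: 0.0
```

Run:
```python
from h import *
import pickle
o=bot.get_obs(); print(o['eef_pos'],o['time'])
p=shot('wrist'); pickle.dump(p,open('w3.pkl','wb'))
for q,z in (('shaker',60),('latch_knob',102)):
    for r in bot.silhouettes(q,p)[:2]: print(q,round(r['score'],2),onz(p,r['position'],z).round(1),cv2.minAreaRect(cv2.findNonZero(r['mask'].astype(np.uint8))))
save(p,'w3.png',None,1.25)
```

```text
[ 400.94405416 -195.18671066  201.54759253] 4.625
latch_knob 0.85 [ 404.6 -276.8  102. ] ((200.55401611328125, 263.0780029296875), (39.257118225097656, 74.63764190673828), 88.99491119384766)
latch_knob 0.45 [ 435.5 -373.9  102. ] ((75.0, 301.0), (10.0, 62.0), 90.0)
```

View pics/w3.png

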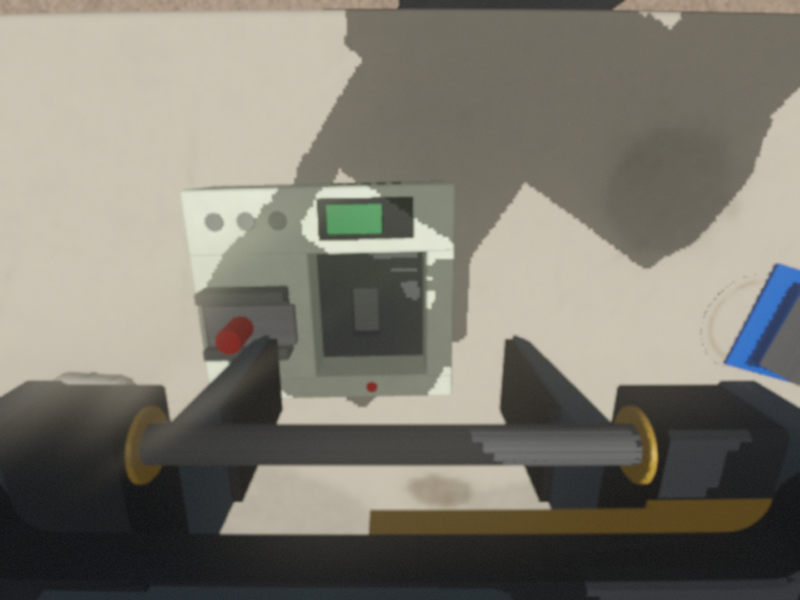

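The view shows the well with its top edges at about (310..427, 250..376), the slot at about (355..379, 289..331), the rim dot at (372,387) and the knob top near (233,340). I need one close crop for precision.

Run:
```python
from h import *
import pickle
p=pickle.load(open('w3.pkl','rb')); q=dict(p); q['image']=np.clip(p['image'].astype(float)*1.5,0,255).astype(np.uint8); save(q,'w3c.png',(140,140,374,324),3.4)
f=lambda x,y,z: print((x,y,z),onz(p,(x/1.25,y/1.25),z).round(1))
for a in((183,191,60),(454,185,60),(452,395,60),(372,387,60),(307,253,60),(427,249,60),(427,374,60),(355,289,26),(377,289,26),(355,331,26),(379,331,26)): f(*a)
```

```text
(183, 191, 60) [ 332.2 -323.9   60. ]
(454, 185, 60) [ 328.9 -157.4   60. ]
(452, 395, 60) [ 471.9 -153.1   60. ]
(372, 387, 60) [ 465.6 -209.2   60. ]
(307, 253, 60) [ 370.9 -249.5   60. ]
(427, 249, 60) [ 368.4 -173.1   60. ]
(427, 374, 60) [ 455.7 -171.1   60. ]
(355, 289, 26) [ 404.  -222.2   26. ]
(377, 289, 26) [ 404.  -206.2   26. ]
(355, 331, 26) [ 436.6 -223.    26. ]
(379, 331, 26) [ 436.7 -205.    26. ]
```

View pics/w3c.png

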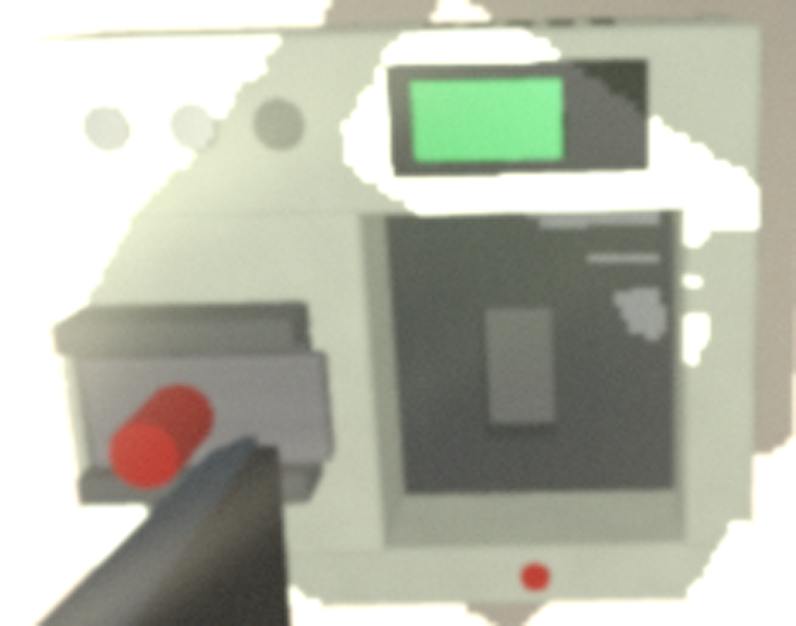

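Run:
```python
from h import *
import pickle
from scipy.optimize import least_squares
p=pickle.load(open('w3.pkl','rb')); F=lambda x,y:np.array([140+x/3.4,140+y/3.4])
def pf(pix,loc,v0):
    def e(v):
        c,s=np.cos(v[2]),np.sin(v[2])
        return np.concatenate([proj(p,[v[0]+c*l[0]-s*l[1],v[1]+s*l[0]+c*l[1],l[2]])-q for l,q in zip(loc,pix)])
    r=least_squares(e,v0,x_scale=[1,1,.01]); print(r.x.round(3),np.round(r.fun,1)); return r.x
w=pf([F(362,213),F(682,211),F(686,543),F(386,548)],[(-43,-38,60),(-43,38,60),(43,38,60),(43,-38,60)],[412,-211,0])
pf([F(388,490*0+490),F(404,492),F(675,489)][1:],[(43,-38,26),(43,38,26)],[412,-211,0])
for g in [(485,309),(550,307),(555,432),(489,433)]: print(onz(p,F(*g),26).round(1))
print('knob',onz(p,F(147,456),102).round(1),'exp',w[0]-82*-np.sin(w[2]),w[1]-82*np.cos(w[2]))
print('slot nominal',w[0]+8*np.cos(w[2]),w[1]+8*np.sin(w[2]))
```

```text
[ 4.13896e+02 -2.10251e+02  2.00000e-02] [-0.3  0.6  0.9 -0.7 -0.6  0.  -0.1  0.1]
[ 4.13464e+02 -2.09971e+02  1.20000e-02] [ 0.1 -0.  -0.1 -0. ]
[ 403.7 -223.4   26. ]
[ 403.1 -206.    26. ]
[ 438.9 -204.9   26. ]
[ 439.2 -223.2   26. ]
knob [ 415.4 -289.7  102. ] exp 415.5002922809112 -292.2357237620327
slot nominal 421.8942533564619 -210.094885795986
```

The slot centre is about (421.2,-214.5), 4.4 mm from nominal, which agrees with the stated 4.5. The shaker is at (413.7,-210.2) with yaw about 0.016. The block's origin should therefore go to about (413.3,-214.6). Now I'll grasp the block.

>>> {"method": "play_rows", "body": {
  "moves": [0.0912,-0.008,0.058,0,0.1,0.0912,-0.016,0.116,0,0.2,0.0912,-0.024,0.174,0,0.285,0.0912,-0.032,0.232,0,0.285,0.0912,-0.04,0.29,0.03,0.285,0.0912,-0.046,0.337,0.06,0.285,0.0912,-0.046,0.337,0.09,0.285,0.0912,-0.046,0.337,0.112,0.285,0.0912,-0.046,0.337,0.115,0.285,0.0912,-0.046,0.337,0.115,0.285,0.0912,-0.046,0.337,0.115,0.285]
}}

```text
time: 6.15
eef_pos: [447.3, 141.7, 86.8]
tool_rot: [0.142, 0.99, 0.0, 0.001]
force: [-0.7, 0.1, -0.6]
width: 91.4
gripper_force: 0.0
```

>>> {"method": "play_rows", "body": {
  "moves": [0.05,0,0,0,0,0.02,0,0,0,0,0,0,0,0,0,0,0,0,0,0,0,0,0,0,0,0,0,0,0,0,0,0,0,0,0,0,0,0,0,0],
  "grip_force": 20
}}

```text
time: 7.15
eef_pos: [446.8, 141.6, 85.9]
tool_rot: [0.142, 0.99, 0.0, 0.0]
force: [0.4, 2.1, 0.5]
width: 14.3
gripper_force: 0.8
```

>>> {"method": "play_rows", "body": {
  "moves": [0,0,0,0,0,0,0,0,0,0,0,0,0,-0.02,0,0,0,0,-0.06,0,0,0,0,-0.1,0,0,0,0,-0.1,0],
  "grip_force": 25
}}

```text
time: 7.9
eef_pos: [448.1, 141.8, 188.2]
tool_rot: [0.142, 0.99, 0.001, 0.002]
force: [1.1, -0.1, -2.9]
width: 13.6
gripper_force: 25.0
```

Run:
```python
from h import *
o=bot.get_obs(); print(o['eef_pos'],o['time'],o['width'],o['gripper_force'],o['force'])
p=shot('wrist'); save(p,'w4.png',None,1.0)
R=Ro.from_quat(o['tool_rot']).as_matrix(); e=o['eef_pos']
r=bot.silhouettes('block',p); 
if r:
    z=e[2]-74; yaw=np.arctan2(R[1,1],R[0,1])-np.pi/2
    v,s=fit(p,r[0]['mask'],[e[0],e[1],yaw],[box(-35,35,-30,30,z,z+40),box(-20,20,-7,7,z+40,z+85)]); print(v,s,yaw, r[0]['score'],R.T@(np.array([v[0],v[1],e[2]])-e))
```

```text
[448.073522   141.83699658 188.19168865] 7.9 13.610429743446439 24.999398589134216 [ 1.08919439 -0.08073296 -2.87792111]
[np.float64(447.5366108275084), np.float64(140.47415705704282), np.float64(-0.2871587371193734)] 0.5819336712880963 -0.2846671295043737 0.64 [ 0.13255218 -1.45877421 -0.00358958]
```

View pics/w4.png

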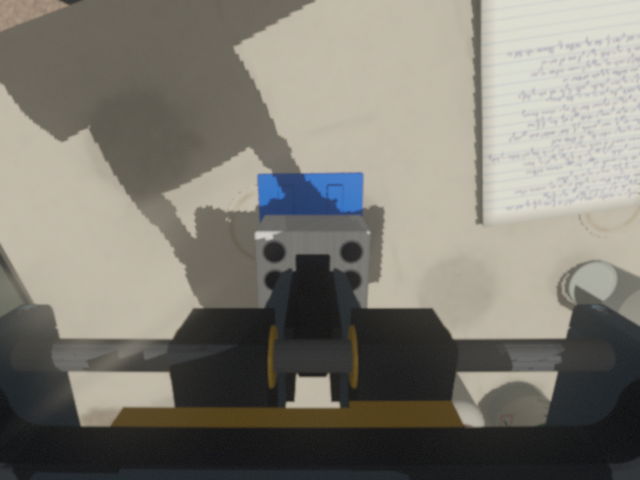

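The block hangs level in the jaws. Its near top edge is at row ~232, columns 256–370, and the dock is behind it. I'll compute its offset in the hand.

Run:
```python
from h import *
o=bot.get_obs(); p=shot('wrist'); R=Ro.from_quat(o['tool_rot']).as_matrix(); e=o['eef_pos']
for px in((256,232),(370,232),(313,232)): print((R.T@(onz(p,px,e[2]-34)-e)).round(1))
for px in((258,216),(368,216)): print((R.T@(onz(p,px,e[2]-74)-e)).round(1))
print(rel([413.3,-214.6,188],np.pi/2+.016))
```

```text
[ 34.7 -30.   34. ]
[34.7 28.1 34. ]
[34.7 -1.  34. ]
[ 34.  -34.8  74. ]
[34.  32.9 74. ]
[[-0.0685, -0.351, -0.0028], np.float64(-0.3008)]
```

>>> {"method": "play_rows", "body": {
  "moves": [0,-0.008,-0.04,0,-0.05,0,-0.018,-0.095,0,-0.12,0,-0.029,-0.15,0,-0.19,0,-0.04,-0.205,0,-0.26,0,-0.051,-0.26,0,-0.301,0,-0.061,-0.312,0,-0.301,0,-0.066,-0.34,0,-0.301,0,-0.0677,-0.3502,0,-0.301,0,-0.0677,-0.3502,0,-0.301,0,-0.0677,-0.3502,0,-0.301]
}}

```text
time: 9.3
eef_pos: [413.2, -212.4, 185.6]
tool_rot: [-0.009, 1.0, 0.0, -0.0]
force: [-0.5, 0.2, -1.6]
width: 13.7
gripper_force: 25.0
```

Run:
```python
from h import *
E=[]
for i in range(3):
    bot.get_image('wrist'); o=bot.get_obs(); E.append(o['eef_pos'])
print(np.round(E,1)); print(o['force'],rel([412.8,-213.6,110],np.pi/2+.016))
```

```text
[[ 413.3 -212.4  185.7]
 [ 413.4 -212.5  185.8]
 [ 413.5 -212.7  185.9]]
[-0.100203    0.04816565 -1.2499249 ] [[0.0007, -0.0009, 0.0759], np.float64(0.0014)]
```

>>> {"method": "play_rows", "body": {
  "moves": [0,0.0005,-0.0008,0.03,0,0,0.0005,-0.0008,0.055,0,0,0.0005,-0.0008,0.068,0,0,0.0005,-0.0008,0.074,0,0,0.0005,-0.0008,0.074,0,0,0.0005,-0.0008,0.074,0]
}}

```text
time: 10.2
eef_pos: [413.2, -214.5, 112.5]
tool_rot: [-0.008, 1.0, -0.0, 0.0]
force: [1.0, 1.0, -2.7]
width: 13.8
gripper_force: 25.0
```

>>> {"method": "play_rows", "body": {
  "moves": [0,0,0,0.002,0,0,0,0,0.004,0,0,0,0,0.006,0,0,0,0,0.007,0,0,0,0,0.007,0]
}}

```text
time: 10.82
eef_pos: [412.9, -214.4, 104.8]
tool_rot: [-0.008, 1.0, 0.0, -0.0]
force: [0.5, -0.3, -1.9]
width: 14.1
gripper_force: 25.0
```

>>> {"method": "play_rows", "body": {
  "moves": [0,0,0.0002,0.001,0,0,0,0.0002,0.002,0,0,0,0.0002,0.002,0]
}}

```text
time: 11.2
eef_pos: [412.9, -214.2, 102.9]
tool_rot: [-0.008, 1.0, -0.0, 0.0]
force: [0.5, 0.1, -2.0]
width: 14.0
gripper_force: 25.0
```

>>> {"method": "play_rows", "body": {
  "moves": [0,0,0,0.001,0,0,0,0,0.002,0,0,0,0,0.002,0]
}}

```text
time: 11.58
eef_pos: [412.9, -214.2, 100.9]
tool_rot: [-0.008, 1.0, 0.0, 0.0]
force: [0.7, -0.5, -2.6]
width: 13.7
gripper_force: 25.0
```

>>> {"method": "play_rows", "body": {
  "moves": [0,0,0,0.001,0,0,0,0,0.001,0,0,0,0,0.001,0]
}}

```text
time: 11.95
eef_pos: [412.9, -214.2, 99.9]
tool_rot: [-0.008, 1.0, -0.0, 0.0]
force: [1.7, -0.1, -3.2]
width: 13.5
gripper_force: 25.0
```

>>> {"method": "play_rows", "body": {
  "moves": [0,0,0,0.0005,0,0,0,0,0.001,0,0,0,0,0.001,0]
}}

```text
time: 12.32
eef_pos: [412.9, -214.2, 99.8]
tool_rot: [-0.008, 1.0, -0.0, 0.0]
force: [-4.0, 2.8, 24.4]
width: 14.1
gripper_force: 25.0
```

Firm contact at TCP z = 99.8 means the block's origin is at about 26 mm, so it is fully seated. I'll ease off at once, open the jaws and look.

>>> {"method": "play_rows", "body": {
  "moves": [0,0,0,-0.001,0,0,0,0,-0.001,0]
}}

```text
time: 12.58
eef_pos: [412.9, -214.2, 99.9]
tool_rot: [-0.008, 1.0, -0.0, 0.0]
force: [1.4, -0.4, -2.4]
width: 14.1
gripper_force: 25.0
```

>>> {"method": "play_rows", "body": {
  "moves": [0.03,0,0,0,0,0.04,0,0,0,0,0.04,0,0,0,0,0.04,0,0,0,0,0.04,0,0,-0.04,0,0.04,0,0,-0.09,0,0.04,0.03,0,-0.1,0,0.04,0.03,0,-0.1,0,0.04,0.03,0,-0.1,0]
}}

```text
time: 13.7
eef_pos: [383.2, -214.7, 199.7]
tool_rot: [-0.008, 1.0, -0.0, 0.0]
force: [-0.7, -0.0, -0.8]
width: 40.0
gripper_force: 0.0
```

Run:
```python
from h import *
o=bot.get_obs(); print(o['eef_pos'],o['time'],o['width'])
p=shot('wrist'); r=bot.silhouettes('block',p)[0]
for z in(26,32):
    print(z,fit(p,r['mask'],[413.3,-214.6,.016],[box(-35,35,-30,30,max(z,50),z+40),box(-20,20,-7,7,z+40,z+85)]))
k=bot.find_in('latch_knob',p); print([(x['score'],onz(p,x['position'],95)) for x in k])
save(p,'w5.png',None,1.25)
```

```text
[ 383.15053382 -214.7112633   199.73985626] 13.7 39.99406064541182
26 ([np.float64(409.2753897672202), np.float64(-215.09905051048707), np.float64(-0.000505505050184305)], np.float64(0.9532571598159965))
32 ([np.float64(407.8417768136649), np.float64(-215.23967475159003), np.float64(0.00423131717109898)], np.float64(0.9465824238943136))
[(0.55, array([ 405.38262837, -282.43605816,   95.        ]))]
```

View pics/w5.png

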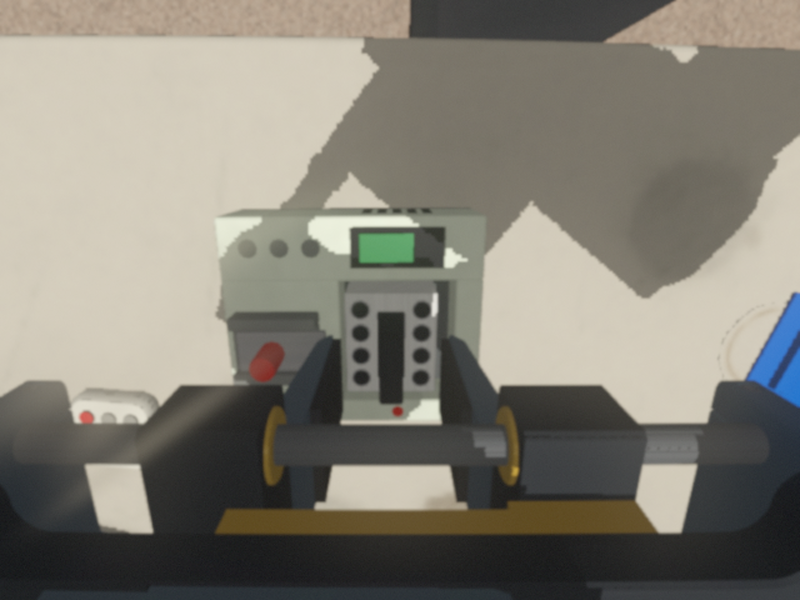

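The block is down in the well with its grip at (390,358) and the rim dot at (398,411). The fitted pose agrees with seated, and the knob is clear at (265,360). Next I'll close the fingers, go behind the knob and push it towards +y.

>>> {"method": "play_rows", "body": {
  "moves": [0,-0.015,-0.05,0,0,0,-0.03,-0.108,0,0,0,-0.03,-0.108,0.02,0,0,-0.03,-0.108,0.06,0,0,-0.03,-0.108,0.088,0,0,-0.03,-0.108,0.093,0,0,-0.03,-0.108,0.093,0,0,-0.03,-0.108,0.093,0]
}}

```text
time: 14.85
eef_pos: [415.2, -322.5, 107.9]
tool_rot: [-0.008, 1.0, -0.001, 0.001]
force: [-0.2, -0.4, 0.5]
width: 0.4
gripper_force: 0.0
```

Final TCP y should be about -283 when the latch is locked, so I'll approach in stages.

>>> {"method": "play_rows", "body": {
  "moves": [0,0,0.006,0,0,0,0,0.012,0,0,0,0,0.016,0,0,0,0,0.02,0,0,0,0,0.024,0,0,0,0,0.027,0,0]
}}

```text
time: 15.6
eef_pos: [414.3, -294.9, 106.9]
tool_rot: [-0.008, 1.0, -0.0, 0.0]
force: [0.9, -2.4, 1.0]
width: 0.1
gripper_force: 0.9
```

>>> {"method": "play_rows", "body": {
  "moves": [0,0,0.003,0,0,0,0,0.006,0,0,0,0,0.008,0,0,0,0,0.009,0,0]
}}

```text
time: 16.1
eef_pos: [414.1, -286.0, 106.9]
tool_rot: [-0.008, 1.0, -0.0, 0.0]
force: [-0.4, -1.0, 0.1]
width: 0.3
gripper_force: 0.8
```

>>> {"method": "play_rows", "body": {
  "moves": [0,0,0.001,0,0,0,0,0.002,0,0,0,0,0.002,0,0]
}}

```text
time: 16.48
eef_pos: [414.0, -284.0, 106.9]
tool_rot: [-0.008, 1.0, 0.0, -0.0]
force: [-0.1, -1.4, 1.6]
width: 0.3
gripper_force: 0.5
```

Run:
```python
from h import *
o=bot.get_obs(); print(o['force'],o['eef_pos'])
for n in('scene','side'):
    p=shot(n); print(n,[(round(x['score'],2),onz(p,x['position'],90).round(1)) for x in bot.find_in('latch_knob',p)])
```

```text
[-0.0681698  -1.38747565  1.61809093] [ 413.97730886 -284.04425998  106.89528277]
scene [(0.56, array([ 417.9, -698. ,   90. ])), (0.49, array([ 410.6, -255.2,   90. ]))]
side []
```

>>> {"method": "play_rows", "body": {
  "moves": [0,0,0.001,0,0,0,0,0.001,0,0,0,0,0.002,0,0,0,0,0.002,0,0]
}}

```text
time: 17.18
eef_pos: [414.0, -282.0, 106.9]
tool_rot: [-0.008, 1.0, 0.0, -0.0]
force: [0.5, -1.2, 0.0]
width: 0.3
gripper_force: 0.5
```

>>> {"method": "play_rows", "body": {
  "moves": [0,0,0.001,0,0,0,0,0.001,0,0]
}}

```text
time: 17.42
eef_pos: [414.0, -281.0, 106.9]
tool_rot: [-0.008, 1.0, 0.0, 0.0]
force: [-0.8, -2.3, 0.2]
width: 0.5
gripper_force: 0.5
```

>>> {"method": "play_rows", "body": {
  "moves": [0,0,0.001,0,0,0,0,0.001,0,0,0,0,0.002,0,0,0,0,0.002,0,0]
}}

```text
time: 17.92
eef_pos: [414.1, -279.7, 107.0]
tool_rot: [-0.008, 1.0, -0.001, 0.0]
force: [-2.4, -7.0, -0.4]
width: 0.7
gripper_force: 3.5
```

>>> {"method": "play_rows", "body": {
  "moves": [0,0,0.001,0,0,0,0,0.001,0,0]
}}

```text
time: 18.18
eef_pos: [414.2, -279.5, 107.1]
tool_rot: [-0.008, 1.0, -0.001, 0.0]
force: [-4.2, -13.6, -2.4]
width: 0.2
gripper_force: 6.4
```

The stop is reached: 13.6 N and no further motion. I'll back off, rise and check.

>>> {"method": "play_rows", "body": {
  "moves": [0,0,-0.01,0,0,0,0,-0.03,0,0,0,0,-0.03,-0.05,0,0,0.02,-0.02,-0.1,0,0,0.04,0.02,-0.1,0,0,0.05,0.04,-0.1,0,0,0.05,0.04,-0.1,0,0,0.05,0.04,-0.1,0]
}}

```text
time: 19.18
eef_pos: [363.9, -240.1, 207.1]
tool_rot: [-0.008, 1.0, -0.0, 0.0]
force: [-0.0, -0.2, -0.4]
width: 0.3
gripper_force: 0.0
```

Run:
```python
from h import *
o=bot.get_obs(); print(o['eef_pos'],o['time'])
p=shot('wrist'); print([(round(x['score'],2),x['position'],onz(p,x['position'],95).round(1)) for x in bot.find_in('latch_knob',p)])
hsv=cv2.cvtColor(p['image'],cv2.COLOR_RGB2HSV); m=((hsv[...,0]<8)|(hsv[...,0]>172))&(hsv[...,1]>150)&(hsv[...,2]>60)
n,_,st,c=cv2.connectedComponentsWithStats(m.astype(np.uint8))
for i in range(1,n):
    if st[i,4]>20: print(st[i],onz(p,c[i],90).round(1),onz(p,c[i],60).round(1))
print(proj(p,[413.7,-261.5,102]))
save(p,'w6.png',None,1.25)
```

```text
[ 363.93603276 -240.13391731  207.07099077] 19.175
[(0.92, [274.3, 296.7], array([ 402.7, -270.1,   95. ]))]
[276 293  10  15  88] [ 408.  -265.8   90. ] [ 422.7 -268.5   60. ]
[284.85860224 313.98804238]
```

View pics/w6.png

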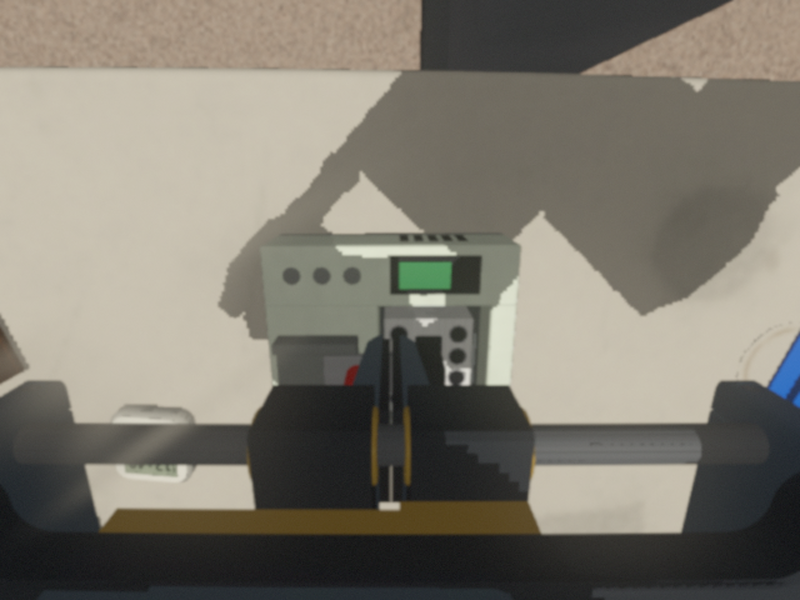

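The knob is half hidden behind the fingers at (352,375). I'll move the hand aside and check numerically.

>>> {"method": "play_rows", "body": {
  "moves": [0,-0.01,0.04,-0.02,0,0,-0.02,0.09,-0.03,0,0,-0.02,0.12,-0.03,0,0,-0.02,0.12,-0.03,0,0,-0.02,0.12,-0.03,0]
}}

```text
time: 19.9
eef_pos: [381.9, -119.4, 236.9]
tool_rot: [-0.008, 1.0, -0.0, 0.0]
force: [0.2, -0.1, 0.8]
width: 0.4
gripper_force: 0.0
```

Run:
```python
from h import *
def red(p):
    hsv=cv2.cvtColor(p['image'],cv2.COLOR_RGB2HSV); return ((hsv[...,0]<8)|(hsv[...,0]>172))&(hsv[...,1]>150)&(hsv[...,2]>50)
a=np.arange(0,6.3,.3); ring=np.array([[8*np.cos(t),8*np.sin(t),z] for t in a for z in(75,102)])
p=shot('wrist'); o=bot.get_obs(); print(o['eef_pos'],o['time'])
n,l,st,c=cv2.connectedComponentsWithStats(red(p).astype(np.uint8))
for i in range(1,n):
    if st[i,4]>60:
        print(st[i],fit(p,l==i,[*onz(p,c[i],90)[:2],0],[ring]))
w=np.array([413.7,-210.2]); y=.016
for tr in(0,27,30): print(tr,(w+(-82+tr)*np.array([-np.sin(y),np.cos(y)])).round(1))
m=bot.silhouettes('block',p)
if m: print(m[0]['score'],fit(p,m[0]['mask'],[413,-214,.016],[box(-35,35,-30,30,55,66),box(-20,20,-7,7,66,111)]))
s=shot('scene')
print([(round(x['score'],2),x['position'],onz(s,x['position'],90).round(1)) for x in bot.find_in('latch_knob',s)])
for q,z in(('beaker',35),('specimen_cup',40),('timer',20)): print(q,[(round(x['score'],2),x['position'],onz(s,x['position'],z).round()) for x in bot.find_in(q,s)])
```

```text
[ 381.72008818 -119.52612541  236.85290877] 19.95
0 [ 415.  -292.2]
27 [ 414.6 -265.2]
30 [ 414.5 -262.2]
0.71 ([np.float64(408.0434833927801), np.float64(-210.6901181491263), np.float64(0.028343185927180388)], np.float64(0.9023574947220268))
[(0.77, [512.1, 339.8], array([ 422.4, -696.6,   90. ])), (0.46, [349.7, 282.3], array([ 410.3, -264.3,   90. ]))]
beaker [(0.8, [201.6, 195.3], array([589., 406.,  35.])), (0.23, [242.5, 246.6], array([437., 122.,  35.]))]
specimen_cup []
timer [(0.97, [422.3, 297.5], array([ 510., -450.,   20.])), (0.24, [345.7, 296.3], array([ 413., -252.,   20.]))]
```

Run:
```python
from h import *
a=np.arange(0,6.3,.3); ring=np.array([[8*np.cos(t),8*np.sin(t),z] for t in a for z in(75,102)])
for nm in('wrist','scene'):
    p=shot(nm); I=p['image'].astype(int); m=(I[...,0]>1.7*I[...,1])&(I[...,0]>1.7*I[...,2])&(I[...,0]>40)
    e=proj(p,[414.5,-262,90]); print(nm,e)
    n,l,st,c=cv2.connectedComponentsWithStats(m.astype(np.uint8))
    for i in range(1,n):
        if st[i,4]>20 and np.hypot(*(c[i]-e))<60: print(st[i],fit(p,l==i,[*onz(p,c[i],90)[:2],0],[ring]))
    print([(round(x['score'],2),np.round(x['position'])) for x in bot.find_in('specimen_cup',p)])
```

```text
wrist [147.31989539 271.45354641]
[136 271  15  14 158] ([np.float64(418.88207894444906), np.float64(-265.04383894448017), np.float64(-0.0070308030005182)], np.float64(0.2598684210526316))
[(0.48, array([430., 420.]))]
scene [349.60345603 281.00255655]
[348 276   5   9  41] ([np.float64(420.43064840832665), np.float64(-261.884289321467), np.float64(0.033986947016460906)], np.float64(0.640625))
[(0.48, array([344., 298.]))]
```

Run:
```python
from h import *
p=shot('wrist'); print(onz(p,(143.5,278),102).round(1), bot.get_obs()['time'])
bot.job_done()
```

```text
[ 415.7 -259.8  102. ] 20.5
the job is handed in; nothing more can be done
```

The block is fully seated in the white shaker's well with its key in the slot, red dots on the same side, and the latch knob is pushed to its stop. The job is handed in at 20.5 s; contact briefly peaked at 24 N during seating, the knob's y (about -260) fits fully locked (-262), and I moved none of the bystanders, though I didn't re-find the specimen cup at the end.

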